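Move the brush rest to the other stand

ROBOT

A 6-joint arm with a two-finger parallel gripper is mounted at the origin on the work surface. World frame = base frame: x ahead of the robot, y to its left, z up, the work surface at z = 0. Lengths are in m, angles in rad, forces in N, time in s.
With the tool pointing down it reaches from about 0.275 to 0.75 m from the base axis. Payload 10.2 kg.
Tool frame: the origin (TCP) lies midway between the tips of the shut fingers; the grasp point (between the pads) lies 19 mm behind it (env.hold_point_z is the distance from the TCP to the grasp point, in m); x points along the fingers, z is the direction in which the jaws open and shut, and the axes are right-handed (so a half turn about x gives the same grasp; the last joint's range is limited). The gripper opens to 85 mm and grips with 20 to 120 N. Pads are 22 mm wide; open, the fingers measure 114 mm over their backs; the gripper's body (76 mm by 85 mm) begins 54 mm behind the grasp point. The pads swing forward as they close: fully open they stand 13 mm farther back than shut.
Start: joints at [-1.383, 0.313, 1.498, -0, 1.331, -0.223], TCP at [0.21, -0.481, 0.231] pointing down, gripper open.
Joint ranges: [-2.94, 2.94], [-0.97, 2.17], [0.19, 2.56], [-1.23, 4.37], [0.02, 3.11], [-2.88, 2.88]. Speed limits (rad/s): [2.39, 2.39, 3.01, 3.14, 3.14, 3.14].

INTERFACE

Orientations are given as a unit quaternion [x, y, z, w].
In Python, from bench import env, kinematics, monitor, eyes, job gives the robot as it stands. The module is installed in compiled form; this text tells all that it offers. Calls block until the motion is done:
- env.reach(position, orientation): joint-space move of the TCP to a pose.
- env.movel(position, velocity=0.15, frame=None, guard=None): straight line of the TCP; frame=None keeps the orientation; velocity is the mean speed in m/s. With guard (N) it stops when the force on the tool has changed by that much, and returns True; else False.
- env.set_joints(angles): joint-space move.
- env.release() and env.close_gripper(effort=None): open the fingers fully, or close them until they stop; effort is the grip in N (None keeps the last).
- env.hold(seconds).
- kinematics.ik(position, orientation): joint angles nearest the present ones, or None.
- monitor.sense(): the state.
- eyes.grab_frame(name): name is "side" or "top"; returns a dict with "frame" (384x512x3 uint8, red, green, blue), "mtx" (3x3 intrinsics, pixels), "view" (4x4, takes a point from world to camera coordinates). Camera axes: x right, y down, z forward; pixel columns grow to the right and rows downward; lengths in m; the calibration is good to about 2 mm. A picture is of the moment at which its call begins. There is no depth.
A pose or a line that the arm cannot do raises env.MotionError and nothing moves.
- job.hand_in(): hands the job in, once; it reports no verdict.
The state is a dict: "clock": time; "joints": joint angles; "qvel": joint speeds; "joint_efforts": joint torques, N m; "position": TCP position; "ee_rot": TCP orientation; "contact_force": force on the tool from outside, world axes, zero at the start; "ft_torque": the same for the moment, N m; "finger_gap": opening from 0.0 (shut) to 1.0 (fully open).
Only numpy, scipy, OpenCV 4.12 (cv2) and the standard library are available. Lean on these libraries where they do the work, as an engineer would, in place of code of your own. Each camera call takes 0.05 s, during which the arm holds its last target.

TASK

Move the T-shaped brush rest from the stand it is stuck in to the empty stand. First drive the wooden wedge through the slot of its stand until the wedge alone has lifted the rest at least 9 mm (do not take hold of the rest while it is stuck), and leave the wedge in that slot. Then carry the rest over upright, start its tapered shank in the other socket with the bar turned about 45 degrees away from square, and twist it as you push, so that it ends fully home with the collar on the rim and the bar square across the slot; leave the other things on the table alone.

Things in the scene. Friction and masses are not known exactly. Their poses are not given: they have to be found in the camera images.
- stand_a_mouth (a point): Centre of the mouth of the socket that holds the brush rest at the start, at rim height, 90 mm above the table; own z is up. It is a round upright socket, outer diameter 62 mm, on a fixed dark steel stand. The tapered hole is 39.6 mm wide at the rim and narrows by 1 mm in diameter per 5 mm of depth.
- stand_b_mouth (a point): Centre of the mouth of the empty socket into which the rest must go; this stand is a twin of the other, same sizes and axes. Two sprung brass liners in each hole grip a shank over its last 10 mm of travel: about 6 to 12 N to push the rest home, 4 to 8 N plus its weight to free it; raised 10 mm or more it is loose.
- stand_a_slot (a point): Slot of the stand that holds the rest: point on the socket's axis, on the slot's floor (top of the base plate, 12 mm above the table). The slot is 30 mm wide and 27 mm high, runs right through the socket's foot along own y and is open at both ends. Base plate 110 (own x) x 90 (own y) x 12 mm.
- stand_b_slot (a point): The same point of the empty stand: its slot also runs along own y, and the bar is square across it when the rest's own x lies along this x, either way round.
- rest: The loose T-shaped brush rest, about 0.25 kg: origin at the centre of its collar's underside, z up, x along its bar. Steel shank below, 71 mm long, tapering from 38 to 26 mm, end rounded; collar 56 mm wide, 8 thick; neck 20 mm. Home, this origin is at the centre of the mouth and the shank ends 7 mm above the slot's floor. It starts home, bar nearly square across the slot.
- rest_bar (a point): Centre of the rest's wooden cross bar, 41 mm straight above the collar's underside: the place to grip it. The bar is 120 mm long (own x), 22 mm wide (own y) and 22 mm tall; four 7 mm dowels stand 14 mm above it at 36 and 55 mm from the middle either way. Axes as rest.
- wedge_grip (a point): Centre of the upright grip of the loose hardwood wedge (0.09 kg), 50 mm above its flat underside: the place to hold it. The grip is 24 mm long (own x), 22 mm wide (own y), its top 75 mm above the underside. Own x points to the thin tip, z up. The wedge is 22 mm wide and reaches 155 mm from here to the tip and 15 mm the other way.
- wedge_tip (a point): Thin tip of the wedge, 2.5 mm above its underside, 5 mm thick; the top face rises 1 mm in 5 mm to a thickness of 25 mm, 100 mm from the tip. Slid along the slot's floor it lifts the rest about 12 mm when the tip is 60 mm past the socket's axis (grip 95 mm short of it), with 3 to 10 N; both then stay put when let go.
- inkstone: Bystander: black inkstone tray 75 x 130 x 22 mm, origin at the centre of its underside.
- paperweight: Bystander: steel bar 22 x 190 x 14 mm, origin at the centre of its underside.
- water_pot: Bystander: white ceramic pot, 68 mm diameter, 55 mm tall, origin at the centre of its underside.
- tissue_box: Bystander: plain cardboard tissue box 220 x 115 x 55 mm, origin at the centre of its underside.
Mind the look-alikes: they are no part of the job. Leave any red look-alike of the part that bears wedge_grip alone. Of the things shaped like the rest, the bare steel one is meant.

How it is judged:
On the way, in this order (a step that is already met when the one before it is completed fails the run):
1. the wedge, lying through the slot under the rest, has lifted the rest at least 8 mm in its first socket, with no finger on the rest (z of rest_bar in the frame of stand_a_mouth between 0.049 and 0.065 m and horizontal distance between rest_bar and stand_a_mouth below 0.012 m and contact force between the fingers and rest below 0.3 N and x of wedge_tip in the frame of stand_a_mouth between -0.03 and 0.03 m and z of wedge_tip in the frame of stand_a_mouth below -0.05 m and horizontal distance between wedge_tip and stand_a_mouth below 0.125 m and horizontal distance between wedge_grip and stand_a_mouth below 0.15 m), for 0.2 s.
2. the shank has started in the other socket (collar 3 to 35 mm above the rim) with the bar at least 20 degrees away from square (horizontal distance between rest_bar and stand_b_mouth below 0.012 m and z of rest_bar in the frame of stand_b_mouth between 0.044 and 0.076 m and angle between the x axis of rest and the x axis of stand_b_mouth, either way round above 0.35 rad), for 0.04 s.
3. the rest is fully home in the other socket with its bar square across the slot (horizontal distance between rest_bar and stand_b_mouth below 0.005 m and z of rest_bar in the frame of stand_b_mouth below 0.0435 m and angle between the x axis of rest and the x axis of stand_b_mouth, either way round below 0.18 rad), for 0.2 s.
At the end, for the whole second after the job is handed in: The rest stands still and released in the other socket, fully home (collar within 2.5 mm of the rim, centred within 5 mm, tilt under 3.4 degrees) with its bar square across the slot within 10 degrees, and the wedge lies in the slot of the first stand (all of step 3 and z of rest_bar in the frame of stand_b_mouth above 0.038 m and angle between rest's own z axis and vertical below 0.06 rad and linear speed of rest below 0.02 m/s and x of wedge_tip in the frame of stand_a_mouth between -0.03 and 0.03 m and z of wedge_tip in the frame of stand_a_mouth below -0.05 m and horizontal distance between wedge_tip and stand_a_mouth below 0.125 m and horizontal distance between wedge_grip and stand_a_mouth below 0.15 m); the robot touches nothing.
It fails at once if the rest is gripped or pulled while still stuck (collar less than 4 mm above the rim of its first stand) (horizontal distance between rest_bar and stand_a_mouth below 0.02 m and z of rest_bar in the frame of stand_a_mouth below 0.045 m and contact force between the fingers and rest above 2 N).
It fails at once if the rest is tipped over (more than 30 degrees) (angle between rest's own z axis and vertical above 0.52 rad).
It fails at once if the inkstone, paperweight, water pot or tissue box is moved more than 30 mm (distance of any of inkstone, paperweight, water_pot, tissue_box from where it was at the start of the episode above 0.03 m).
It also fails if it takes over 66 s, if anything falls off the work surface, if the arm or the gripper's body presses on something with over 40 N, if the wrist force passes 120 N, or if a joint passes its speed limit or range.

## Working session

There is one attempt and no reset: what is moved stays moved. The work goes in short steps, each a Python script; the robot and the scene stay as the last script left them, time stands still between calls to the robot, and variables do not carry over. Pictures are saved under pics/ and viewed, and the job is handed in when it is done.

```bash
mkdir -p pics
python3 - <<'E'
from bench import env, kinematics, monitor, eyes, job
import cv2,numpy as np,pickle
for n in ("top","side"):
    f=eyes.grab_frame(n); pickle.dump(f,open(f"{n}0.pkl","wb"))
    cv2.imwrite(f"pics/{n}0.png",cv2.resize(f["frame"][:,:,::-1],(800,600),interpolation=cv2.INTER_CUBIC))
    print(n,np.round(f["mtx"],1).tolist(),np.round(f["view"],3).tolist())
s=monitor.sense();print(s["clock"],s["ee_rot"],s["contact_force"],env.hold_point_z)
E
```

```text
top [[389.3, 0.0, 253.9], [0.0, 389.3, 190.8], [0.0, 0.0, 1.0]] [[0.021, -0.999, 0.024, -0.03], [-0.993, -0.024, -0.112, 0.571], [0.112, -0.021, -0.993, 1.269], [0.0, 0.0, 0.0, 1.0]]
side [[405.2, 0.0, 257.1], [0.0, 405.2, 194.4], [0.0, 0.0, 1.0]] [[-0.97, -0.242, -0.023, 0.558], [-0.135, 0.616, -0.776, 0.135], [0.202, -0.75, -0.63, 1.146], [0.0, 0.0, 0.0, 1.0]]
0.1 [ 0.38781144  0.59173133 -0.38723856  0.59118746] [-0.99772786 -0.02537205  0.22405437] 0.0187
```

View pics/top0.png

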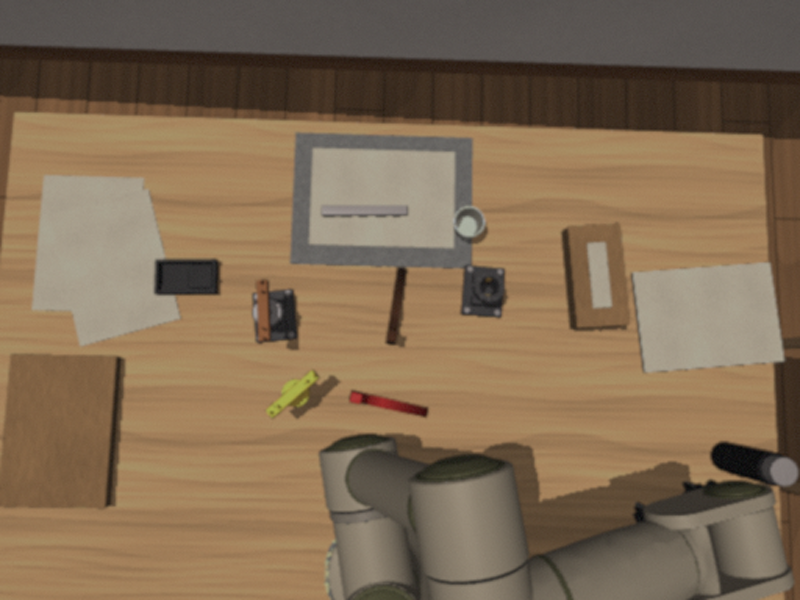

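View pics/side0.png

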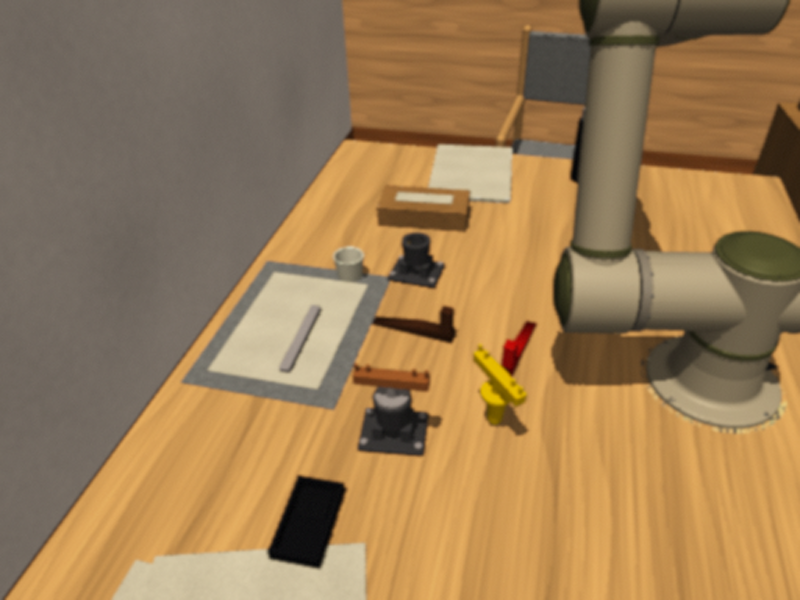

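Run:
```python
import pickle,cv2,numpy as np
t=pickle.load(open("top0.pkl","rb"))["frame"][:,:,::-1]; s=pickle.load(open("side0.pkl","rb"))["frame"][:,:,::-1]
c1=cv2.resize(t[160,150:].reshape(1,-1,3),(1,1))
c1=cv2.resize(t[160:275,150:340],None,fx=4.2,fy=4.2,interpolation=cv2.INTER_CUBIC)
cv2.imwrite("pics/c_top.png",c1)
c2=cv2.resize(s[140:300,220:350],None,fx=3.7,fy=3.7,interpolation=cv2.INTER_CUBIC)
cv2.imwrite("pics/c_side.png",c2)
```

```text
(no output)
```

View pics/c_top.png

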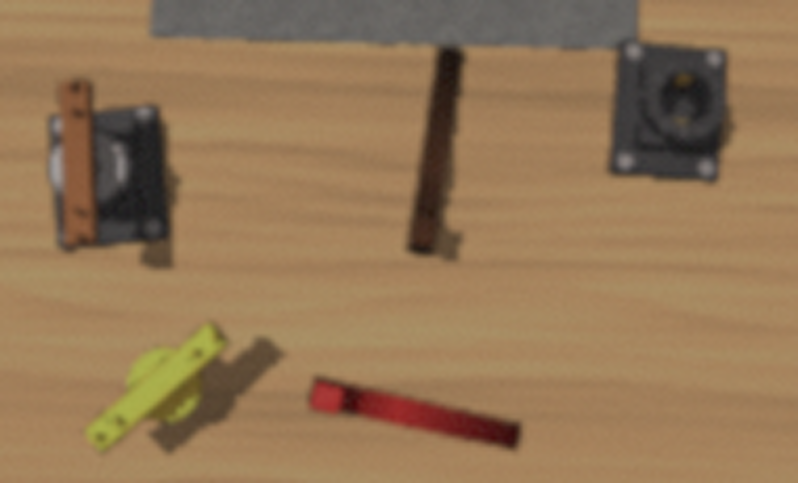

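View pics/c_side.png

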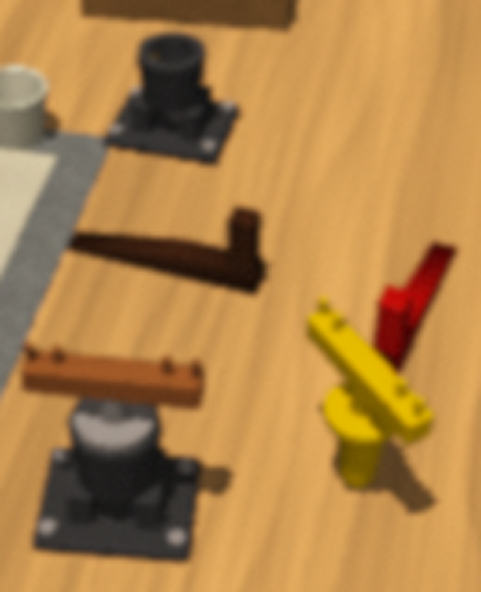

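```bash
cat > h.py <<'E'
import numpy as np,cv2,pickle
def ray(f,u,v):
    V=np.array(f["view"]);R=V[:3,:3];t=V[:3,3]
    d=R.T@np.linalg.inv(f["mtx"])@np.array([u,v,1.]);return -R.T@t,d
def plane(f,u,v,z):
    c,d=ray(f,u,v);return c+d*(z-c[2])/d[2]
def proj(f,p):
    V=np.array(f["view"]);q=f["mtx"]@(V[:3,:3]@np.array(p)+V[:3,3]);return q[:2]/q[2]
def tri(f1,p1,f2,p2):
    c1,d1=ray(f1,*p1);c2,d2=ray(f2,*p2)
    A=np.stack([d1,-d2],1);s=np.linalg.lstsq(A,c2-c1,rcond=None)[0]
    a=c1+s[0]*d1;b=c2+s[1]*d2;return (a+b)/2,np.linalg.norm(a-b)
def blobs(mask,off=(0,0),mina=3):
    n,l,st,ce=cv2.connectedComponentsWithStats(mask.astype(np.uint8),connectivity=8)
    return [(np.round(ce[i]+off,2),int(st[i,4])) for i in range(1,n) if st[i,4]>=mina]
E
python3 - <<'E'
from h import *
T=pickle.load(open("top0.pkl","rb"));S=pickle.load(open("side0.pkl","rb"))
def rg(f,x0,x1,y0,y1):
    im=f["frame"][y0:y1,x0:x1].astype(int); return im.max(2),im.max(2)-im.min(2)
# refine bolts: weighted centroid in window of neutral brightness above local plate
def bolt(f,u,v,r=3):
    u0,v0=int(round(u)),int(round(v))
    im=f["frame"][v0-r:v0+r+1,u0-r:u0+r+1].astype(float)
    w=im.min(2)-0.3*(im.max(2)-im.min(2))*3; w=np.clip(w-np.percentile(w,60),0,None)
    yy,xx=np.mgrid[v0-r:v0+r+1,u0-r:u0+r+1]
    return (w*xx).sum()/w.sum(),(w*yy).sum()/w.sum()
tA=[(58,125),(147,113),(153,229),(68,240)];tB=[(634,50),(715,59),(707,168),(626,161)]
sA=[(61,457),(187,467),(177,537),(46,526)];sB=[(128,98),(231,108),(209,146),(116,135)]
for nm,l,f,o,k in(("A top",tA,T,(150,160),4.2),("B top",tB,T,(150,160),4.2),("A side",sA,S,(220,140),3.7),("B side",sB,S,(220,140),3.7)):
    P=[]
    for u,v in l:
        b=bolt(f,(u+.5)/k-.5+o[0],(v+.5)/k-.5+o[1]);p=plane(f,*b,0.013);P.append(p);print(nm,np.round(b,1),np.round(p[:2],4))
    P=np.array(P)[:,:2];print("  centre",P.mean(0),"sides",np.round(np.linalg.norm(P-np.roll(P,-1,0),axis=1),4))
E
```

```text
A top [162.8 189.6] [0.5702 0.2902]
A top [183.8 186.5] [0.5824 0.2201]
A top [186.1 213.7] [0.4907 0.2087]
A top [163.8 216.2] [0.4808 0.2825]
  centre [0.53100301 0.25038686] sides [0.0711 0.0925 0.0745 0.0897]
B top [300.4 171.5] [ 0.6437 -0.1748]
B top [319.5 173.5] [ 0.6384 -0.2407]
B top [317.7 199.5] [ 0.5489 -0.2347]
B top [298.5 197.9] [ 0.5531 -0.169 ]
  centre [ 0.59602735 -0.20479872] sides [0.0661 0.0897 0.0658 0.0908]
A side [235.7 262.9] [0.579  0.2217]
A side [269.8 265.7] [0.4874 0.211 ]
A side [267.2 284.5] [0.4803 0.2734]
A side [232.3 281.8] [0.5695 0.2847]
  centre [0.52904155 0.24771986] sides [0.0922 0.0628 0.0898 0.0637]
B side [256.3 165.7] [ 0.6352 -0.23  ]
B side [280.8 168.9] [ 0.5462 -0.2288]
B side [275.9 178.7] [ 0.5512 -0.1697]
B side [251.1 174.8] [ 0.6394 -0.1735]
  centre [ 0.59301613 -0.20048665] sides [0.0891 0.0593 0.0883 0.0567]
```

Run:
```python
from h import *
T=pickle.load(open("top0.pkl","rb"));S=pickle.load(open("side0.pkl","rb"))
def crop(f,x0,y0,w,h,k,g):
    im=f["frame"][y0:y0+h,x0:x0+w,::-1].astype(float)
    im=255*np.clip(im/255*g,0,1)**.6
    return cv2.resize(im.astype(np.uint8),(w*k,h*k),interpolation=cv2.INTER_CUBIC)
a=crop(T,290,165,36,42,10,2);b=crop(S,245,145,42,42,10,2)
c=crop(T,155,175,40,48,10,2);d=crop(S,228,225,48,66,10,1.5)
H=420
cv2.imwrite("pics/B.png",np.hstack([a,b]))
print(c.shape,d.shape)
cv2.imwrite("pics/A.png",np.hstack([cv2.resize(c,(480,576)),cv2.resize(d,None,fx=.87,fy=.87)[:574].copy() if 0 else cv2.resize(d,(288,576)[:2])])) if 0 else cv2.imwrite("pics/A.png",cv2.resize(d,None,fx=.9,fy=.9))
cv2.imwrite("pics/A2.png",c)
```

```text
(480, 400, 3) (660, 480, 3)
```

View pics/B.png

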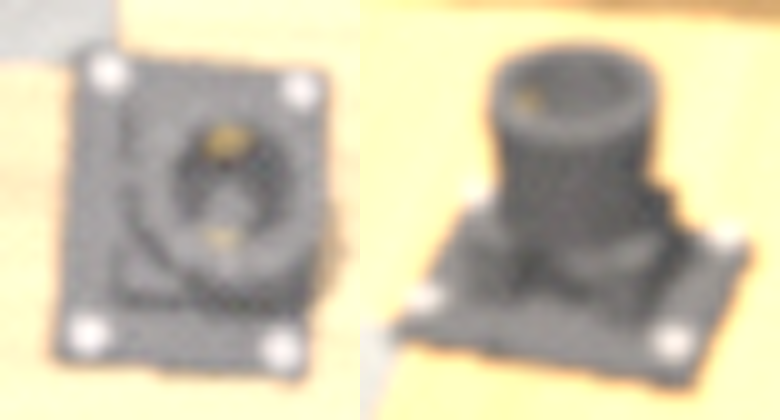

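View pics/A.png

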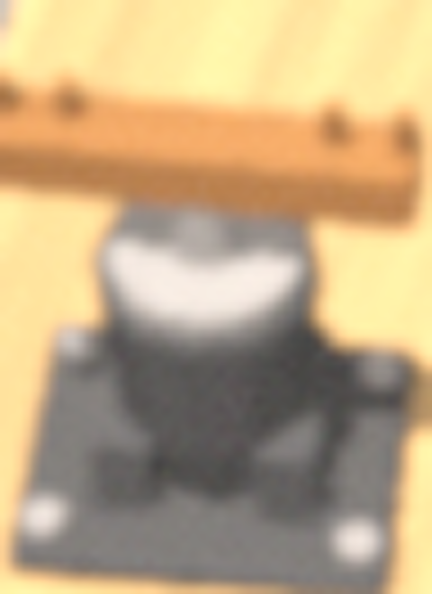

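View pics/A2.png

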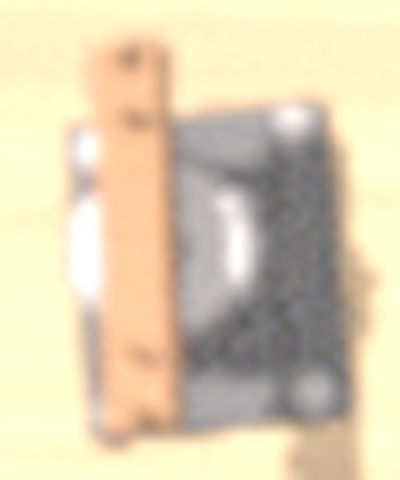

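Run:
```python
from h import *
T=pickle.load(open("top0.pkl","rb"));S=pickle.load(open("side0.pkl","rb"))
pt=(312.6,183.2);ps=(266.05,153.65)
print("B rim tri",tri(T,pt,S,ps),plane(T,*pt,.09),plane(S,*ps,.09))
for n,c in(("A",(.530,.249,.09)),("B",(.5945,-.2027,.09))):
  print(n,proj(T,c),proj(S,c))
# bar mask
def bar(f,x0,x1,y0,y1):
    im=f["frame"][y0:y1,x0:x1]; hsv=cv2.cvtColor(np.ascontiguousarray(im),cv2.COLOR_RGB2HSV)
    return im,hsv
for nm,f,b in(("T",T,(155,195,170,225)),("S",S,(222,280,228,256))):
    im,h=bar(f,*b)
    m=((h[...,0]<14)&(h[...,1]>120)&(h[...,2]>60)).astype(np.uint8)
    n,l,st,ce=cv2.connectedComponentsWithStats(m);i=1+np.argmax(st[1:,4])
    pts=np.argwhere(l==i)[:,::-1].astype(np.float32)+[b[0],b[2]]
    r=cv2.minAreaRect(pts.astype(np.float32));print(nm,st[i],r,cv2.boxPoints(r).round(1).tolist())
# wedge masks
for nm,f,b in(("T",T,(235,275,165,225)),("S",S,(235,295,190,222))):
    im,h=bar(f,*b)
    m=((im.max(2)<75)&(im[...,0]>=im[...,2]+8)).astype(np.uint8)
    n,l,st,ce=cv2.connectedComponentsWithStats(m);i=1+np.argmax(st[1:,4])
    pts=np.argwhere(l==i)[:,::-1].astype(np.float32)+[b[0],b[2]]
    r=cv2.minAreaRect(pts.astype(np.float32));print(nm,st[i],r,cv2.boxPoints(r).round(1).tolist())
def crop(f,x0,y0,w,h,k,g):
    im=f["frame"][y0:y0+h,x0:x0+w,::-1].astype(float)
    im=255*np.clip(im/255*g,0,1)**.6
    return cv2.resize(im.astype(np.uint8),(w*k,h*k),interpolation=cv2.INTER_CUBIC)
a=crop(T,240,165,30,60,9,2);b=crop(S,235,185,60,40,8,2)
b=np.vstack([b,np.zeros((540-320,480,3),np.uint8)])
cv2.imwrite("pics/W.png",np.hstack([a,b]))
```

```text
B rim tri (array([ 0.59373218, -0.20437023,  0.08616881]), np.float64(0.0015268835869649885)) [ 0.59396937 -0.20359506  0.09      ] [ 0.59161065 -0.1987092   0.09      ]
A [170.18080204 199.72966879] [249.72354172 253.63758405]
B [312.32307434 183.02941003] [265.47899936 152.90925262]
T [  9   9   9  39 268] ((168.05548095703125, 197.99794006347656), (38.1960334777832, 7.217273712158203), 87.87889862060547) [[163.6999969482422, 179.0], [171.0, 178.8000030517578], [172.39999389648438, 216.89999389648438], [165.1999969482422, 217.1999969482422]]
S [  4   5  49  17 522] ((249.67398071289062, 241.59727478027344), (48.678428649902344, 12.352805137634277), 6.009005546569824) [[224.8000030517578, 245.1999969482422], [226.10000610351562, 232.89999389648438], [274.5, 238.0], [273.20001220703125, 250.3000030517578]]
T [ 13   6  12  49 263] ((253.4656219482422, 195.061279296875), (5.739998817443848, 48.894351959228516), 7.4958577156066895) [[247.39999389648438, 218.89999389648438], [253.8000030517578, 170.39999389648438], [259.5, 171.1999969482422], [253.10000610351562, 219.6999969482422]]
S [  4   7  52  22 454] ((266.1123962402344, 202.82025146484375), (52.1572380065918, 20.17908477783203), 13.570433616638184) [[238.39999389648438, 206.5], [243.10000610351562, 186.89999389648438], [293.79998779296875, 199.10000610351562], [289.1000061035156, 218.6999969482422]]
```

View pics/W.png

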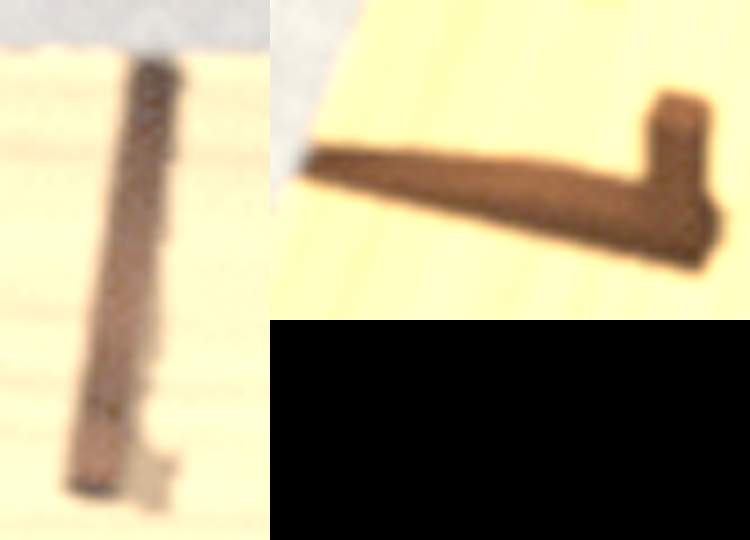

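Run:
```python
from h import *
T=pickle.load(open("top0.pkl","rb"));S=pickle.load(open("side0.pkl","rb"))
g=tri(T,(250.3,214.2),S,(285.8,197.9));t=tri(T,(256.8,171.6),S,(238.9,204.8))
print("grip",g,plane(T,250.3,214.2,.075),plane(S,285.8,197.9,.075));print("tip",t,plane(T,256.8,171.6,.003),plane(S,238.9,204.8,.003))
d=(t[0]-g[0])[:2];print(np.linalg.norm(d),np.arctan2(d[1],d[0]))
# rest bar
for p in [(167.9,179.2),(168.6,216)]: print("bar end top",plane(T,*p,.142))
for p in [(225.5,239.5),(274,244.5)]: print("bar end side",plane(S,*p,.131))
print("bar c",tri(T,(168.3,198),S,(249.7,241.6)))
```

```text
grip (array([ 0.48906015, -0.00629758,  0.07144191]), np.float64(0.0037447873044741085)) [ 0.49073335 -0.00600755  0.075     ] [ 0.48645176 -0.00218474  0.075     ]
tip (array([ 6.41799820e-01, -2.61589429e-02, -4.94091114e-04]), np.float64(0.00019357453124160912)) [ 0.64132542 -0.02604307  0.003     ] [ 0.64039835 -0.02226761  0.003     ]
0.15402558598543958 -0.12930849385714469
bar end top [0.58827485 0.24875915 0.142     ]
bar end top [0.47620066 0.24149434 0.142     ]
bar end side [0.58878833 0.25324604 0.131     ]
bar end side [0.46947794 0.24362906 0.131     ]
bar c (array([0.53046996, 0.24689315, 0.13068251]), np.float64(0.0025592125317505016))
```

```bash
cat >> h.py <<'E'
from scipy.spatial.transform import Rotation as Ro
def quat(th):
    x=np.array([0,0,-1.]);z=np.array([np.cos(th),np.sin(th),0]);y=np.cross(z,x)
    return Ro.from_matrix(np.stack([x,y,z],1)).as_quat()
A=np.array([.530,.248]);ya=.115;B=np.array([.594,-.203]);yb=-.055
H=.0187
E
python3 - <<'E'
from h import *
from bench import env,kinematics,monitor
s=monitor.sense();print(Ro.from_quat(s["ee_rot"]).as_matrix().round(2).tolist())
for nm,p,ths in (("pick",(.489,-.005,.15),(-.13+np.pi/2,-.13-np.pi/2)),("pre",(.554,.039,.1),(ya+np.pi,ya)),("end",(.540,.155,.06),(ya+np.pi,ya)),
   ("rest",(.53,.248,.25),(.07+np.pi/2,.07-np.pi/2)),("B",(.594,-.203,.25),tuple(yb+k*np.pi/4 for k in (-3,-2,-1,1,2,3)))):
  for th in ths:
    q=kinematics.ik(p,quat(th));print(nm,round(th,2),None if q is None else np.round(q,2))
E
```

```text
[[-0.0, 0.92, 0.4], [0.0, 0.4, -0.92], [-1.0, 0.0, -0.0]]
pick 1.44 [-0.25  0.32  1.72 -0.    1.11 -1.69]
pick -1.7 [-0.25  0.32  1.72 -0.    1.11  1.45]
pre 3.26 None
pre 0.12 [-0.14  0.51  1.57 -0.    1.06 -0.26]
end 3.26 None
end 0.12 [ 0.07  0.58  1.58 -0.    0.98 -0.04]
rest 1.64 [ 0.24  0.44  1.27 -0.    1.43 -1.4 ]
rest -1.5 [ 0.24  0.44  1.27 -0.    1.43  1.74]
B -2.41 [-0.52  0.54  1.12  0.    1.48  1.9 ]
B -1.63 [-0.52  0.54  1.12 -0.    1.48  1.11]
B -0.84 [-0.52  0.54  1.12 -0.    1.48  0.32]
B 0.73 [-0.52  0.54  1.12 -0.    1.48 -1.25]
B 1.52 [-0.52  0.54  1.12 -0.    1.48 -2.03]
B 2.3 [-0.52  0.54  1.12  0.    1.48 -2.82]
```

Run:
```python
from h import *
from bench import env,kinematics,monitor,eyes
g=[.489,-.005];th=-.13-np.pi/2
env.reach([*g,.15],quat(th))
for n in("top","side"):
    f=eyes.grab_frame(n); cv2.imwrite(f"pics/{n}1.png",cv2.resize(np.ascontiguousarray(f["frame"][100:300,130:400,::-1]),None,fx=2.9,fy=2.9,interpolation=cv2.INTER_CUBIC))
r=env.movel([*g,.05-H],velocity=.12,guard=8);s=monitor.sense();print(r,s["position"],s["contact_force"],s["clock"])
if not r:
    env.close_gripper(60);s=monitor.sense();print(s["finger_gap"],s["contact_force"],s["clock"])
```

```text
False [ 0.48939354 -0.00510895  0.03188459] [ 0.15845887 -0.85583461 -0.03902733] 3.35
0.2551946679587493 [ 0.08078713 -0.27660803  3.45291748] 3.95
```

View pics/side1.png

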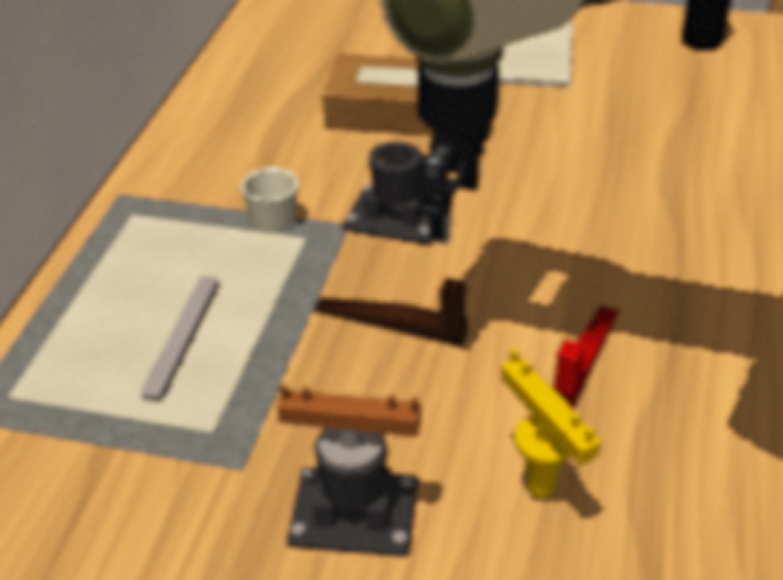

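Run:
```python
from h import *
from bench import env,kinematics,monitor,eyes
s=monitor.sense();p=s["position"];z0=p[2]
env.movel([p[0],p[1],z0+.06],velocity=.15)
d=np.array([-np.sin(ya),np.cos(ya)])
g=A-d*.215
env.reach([*g,z0+.06],quat(ya))
env.movel([*g,z0+.0145],velocity=.12)
s=monitor.sense();print(z0,g,s["position"],s["finger_gap"],s["contact_force"],s["clock"])
for n in("top","side"):
    f=eyes.grab_frame(n);pickle.dump(f,open(f"{n}2.pkl","wb"))
T=pickle.load(open("top2.pkl","rb"));S=pickle.load(open("side2.pkl","rb"))
a=cv2.resize(np.ascontiguousarray(T["frame"][165:235,155:255,::-1]),None,fx=7,fy=7,interpolation=cv2.INTER_CUBIC);cv2.imwrite("pics/top2.png",a)
a=cv2.resize(np.ascontiguousarray(S["frame"][180:300,215:325,::-1]),None,fx=5,fy=5,interpolation=cv2.INTER_CUBIC);cv2.imwrite("pics/side2.png",a)
for k,f in(("T",T),("S",S)):
    print(k,"tip pred",proj(f,[*(g+d*.155),.017]),"gripaxis",proj(f,[*(g+d*.1),.04]))
```

```text
0.031507020614554335 [0.55467054 0.03442012] [0.55495471 0.03433625 0.04643448] 0.2522634176766769 [-0.61878196 -0.10796325 -1.39469575] 6.55
T tip pred [192.50610961 200.04363423] gripaxis [208.23293187 197.91710787]
S tip pred [253.89292863 255.41063934] gripaxis [256.31668316 235.13810542]
```

View pics/top2.png

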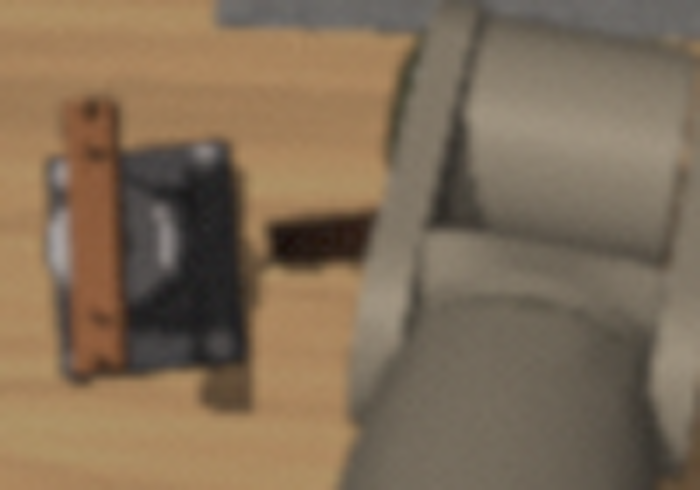

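View pics/side2.png

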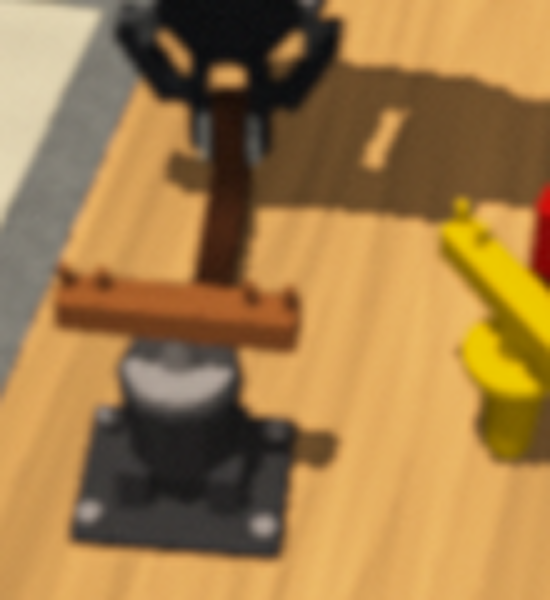

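Run:
```python
from h import *
T=pickle.load(open("top2.pkl","rb"))
d=np.array([-np.sin(ya),np.cos(ya)]);n=np.array([np.cos(ya),np.sin(ya)])
def px(u,v):return (155+(u+.5)/7-.5,165+(v+.5)/7-.5)
t=plane(T,*px(273,243),.017)[:2]
b=lambda u,v:plane(T,*px(u,v),.013)[:2]
b1,b2,b3,b4=b(60,172),b(206,154),b(219,343),b(76,362)
print("tip",t,"bolts",b1,b2,b3,b4,"mean",(b1+b2+b3+b4)/4)
print("diag centre 2-4",(b2+b4)/2,"1-3",(b1+b3)/2, "yaw",np.arctan2(*(b2-b3)[::-1]),np.arctan2(*(b1-b4)[::-1]))
for c in ((b1+b2+b3+b4)/4,A):
  print("lat tip",(t-c)@n,"along",(t-c)@d)
```

```text
tip [0.53952348 0.18492936] bolts [0.57179201 0.2890886 ] [0.58223832 0.21937436] [0.49117438 0.20938881] [0.48054489 0.27714416] mean [0.5314374  0.24874898]
diag centre 2-4 [0.53139161 0.24825926] 1-3 [0.5314832  0.24923871] yaw 0.10921791839445569 0.1301620915654046
lat tip 0.0007095817856374361 along -0.06432593284759949
lat tip 0.0022234326508538613 along -0.06374683240981822
```

Run:
```python
from h import *
from bench import env,kinematics,monitor,eyes
d=np.array([-np.sin(ya),np.cos(ya)])
z=.0313+.0125
def at(k): return [*(A-d*k),z]
env.movel(at(.215),velocity=.05)
r=env.movel(at(.165),velocity=.08,guard=6)
s=monitor.sense();print(r,s["position"],s["contact_force"],s["clock"])
if not r:
    r=env.movel(at(.118),velocity=.06,guard=25)
    s=monitor.sense();print(r,s["position"],s["contact_force"],s["clock"])
for n in("top","side"):
    f=eyes.grab_frame(n);pickle.dump(f,open(f"{n}3.pkl","wb"))
S=pickle.load(open("side3.pkl","rb"))
a=cv2.resize(np.ascontiguousarray(S["frame"][180:300,215:325,::-1]),None,fx=5,fy=5,interpolation=cv2.INTER_CUBIC);cv2.imwrite("pics/side3.png",a)
```

```text
False [0.54899629 0.08401211 0.04381725] [ 0.42881832 -0.66920782 -0.47888431] 7.675
False [0.54367465 0.13084764 0.04384932] [ 1.43083632 -4.96300398 -1.59494653] 8.6083
```

View pics/side3.png

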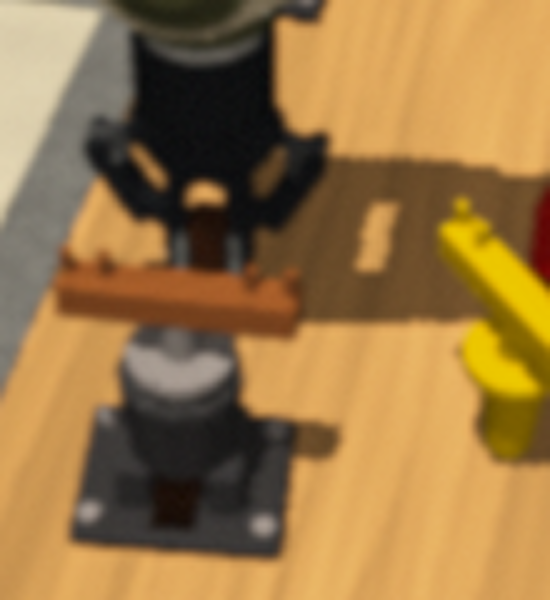

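Run:
```python
from h import *
from bench import env,kinematics,monitor,eyes
d=np.array([-np.sin(ya),np.cos(ya)])
z=.0313+.0125
r=env.movel([*(A-d*.090),z],velocity=.04,guard=25)
env.hold(.3)
s=monitor.sense();print(r,s["position"],s["contact_force"],s["finger_gap"],s["clock"])
f=eyes.grab_frame("side");pickle.dump(f,open("side4.pkl","wb"))
a=cv2.resize(np.ascontiguousarray(f["frame"][180:300,215:325,::-1]),None,fx=5,fy=5,interpolation=cv2.INTER_CUBIC);cv2.imwrite("pics/side4.png",a)
```

```text
False [0.54015889 0.15870281 0.04370207] [-0.30957962  0.80017428 -2.87142198] 0.24685194145757197 9.8583
```

View pics/side4.png

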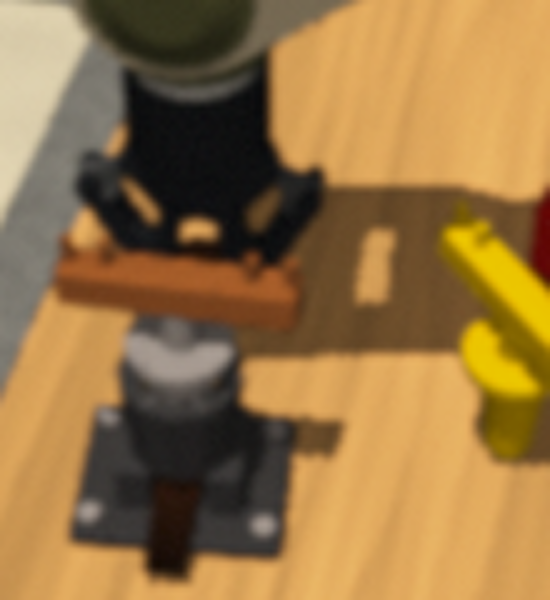

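Run:
```python
from h import *
from bench import env,kinematics,monitor,eyes
env.release();s=monitor.sense();p=s["position"]
env.movel([p[0],p[1]-.005,p[2]+.05],velocity=.12)
env.movel([p[0],p[1]-.1,.27],velocity=.25)
print(monitor.sense()["clock"])
T=eyes.grab_frame("top");S=eyes.grab_frame("side");pickle.dump(T,open("top5.pkl","wb"));pickle.dump(S,open("side5.pkl","wb"))
a=cv2.resize(np.ascontiguousarray(S["frame"][200:300,215:295,::-1]),None,fx=5.5,fy=5.5,interpolation=cv2.INTER_CUBIC)
b=cv2.resize(np.ascontiguousarray(T["frame"][170:270,150:210,::-1]),None,fx=5.5,fy=5.5,interpolation=cv2.INTER_CUBIC);cv2.imwrite("pics/5.png",np.hstack([a,b]))
for nm,f,b in(("T",T,(155,195,170,225)),("S",S,(218,280,222,252))):
    im=np.ascontiguousarray(f["frame"][b[2]:b[3],b[0]:b[1]]);h=cv2.cvtColor(im,cv2.COLOR_RGB2HSV)
    m=((h[...,0]<14)&(h[...,1]>120)&(h[...,2]>60)).astype(np.uint8)
    n,l,st,ce=cv2.connectedComponentsWithStats(m);i=1+np.argmax(st[1:,4])
    pts=(np.argwhere(l==i)[:,::-1]+[b[0],b[2]]).astype(np.float32)
    print(nm,st[i],[np.round(x,2).tolist() for x in cv2.boxPoints(cv2.minAreaRect(pts))])
```

```text
12.0667
T [ 11   8   8  40 271] [[166.0, 178.0], [173.0, 178.0], [173.0, 217.0], [166.0, 217.0]]
S [  8   5  49  19 557] [[225.0, 239.0], [227.6199951171875, 223.27000427246094], [275.4599914550781, 231.24000549316406], [272.8399963378906, 246.97000122070312]]
```

View pics/5.png

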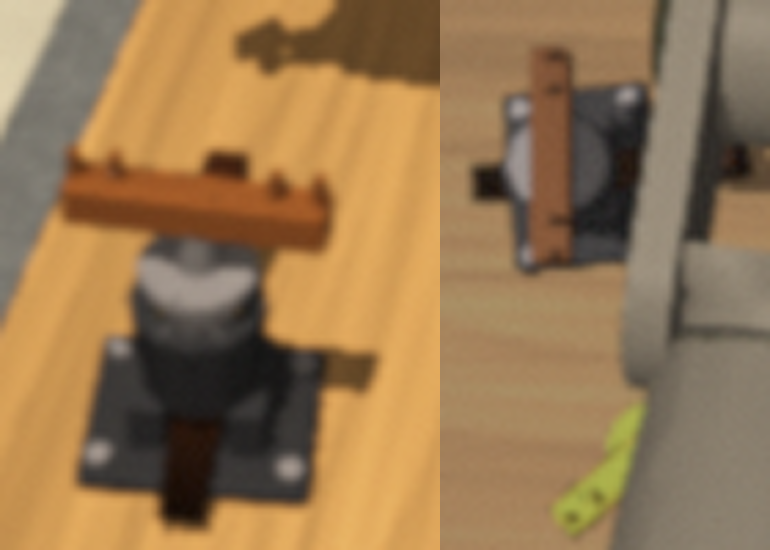

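Run:
```python
from h import *
T=pickle.load(open("top5.pkl","rb"));S=pickle.load(open("side5.pkl","rb"))
c=lambda u,v,o:((u+.5)/5.5-.5+o[0],(v+.5)/5.5-.5+o[1])
t=lambda u,v:c(u-440,v,(150,170)); s=lambda u,v:c(u,v,(215,200))
for nm,p in(("l top",(532,48)),("l bot",(530,262))):print(nm,plane(T,*t(*p),.1555))
# full outline centre in top  (z~.144): silhouette centre ; side: front face corners
a=plane(T,*t(546,48),.1555);b=plane(T,*t(545,262),.1555);print("T ends",a,b,"c",(a+b)/2,"yaw",np.arctan2(*(a-b)[1::-1]),np.linalg.norm(a-b))
# side: front (+y) face bottom corners (64,220),(326,250); top corners (64,190),(328,218)
for k,zz in(((64,190),.1555),((328,218),.1555),((64,220),.1335),((326,250),.1335)):print("S front face",plane(S,*s(*k),zz))
```

```text
l top [0.58898266 0.2509183  0.1555    ]
l bot [0.4717877  0.24655083 0.1555    ]
T ends [0.58917309 0.2432771  0.1555    ] [0.47196995 0.23845407 0.1555    ] c [0.53057152 0.24086559 0.1555    ] yaw 0.04112777454857405 0.11730234004241176
S front face [0.58348663 0.25838861 0.1555    ]
S front face [0.46767634 0.24982492 0.1555    ]
S front face [0.58604114 0.25546866 0.1335    ]
S front face [0.46892129 0.24780996 0.1335    ]
```

Run:
```python
from h import *
from bench import env,kinematics,monitor,eyes
th=.06-np.pi/2;p=[.529,.242]
env.reach([*p,.23],quat(th))
r=env.movel([*p,.126],velocity=.12,guard=8)
s=monitor.sense();print(r,s["position"],s["contact_force"],s["clock"])
if not r:
    env.close_gripper(60);s=monitor.sense();print(s["finger_gap"]*85,s["contact_force"],s["ft_torque"],s["clock"])
S=eyes.grab_frame("side");pickle.dump(S,open("side6.pkl","wb"))
a=cv2.resize(np.ascontiguousarray(S["frame"][180:300,205:305,::-1]),None,fx=5,fy=5,interpolation=cv2.INTER_CUBIC);cv2.imwrite("pics/6.png",a)
```

```text
False [0.52943421 0.2420951  0.12682898] [0.13117579 0.08822657 0.20666757] 14.8917
21.043450095735185 [-0.43809078 -0.38280833  4.213313  ] [ 0.22114883  0.12110936 -0.00650597] 15.5
```

View pics/6.png

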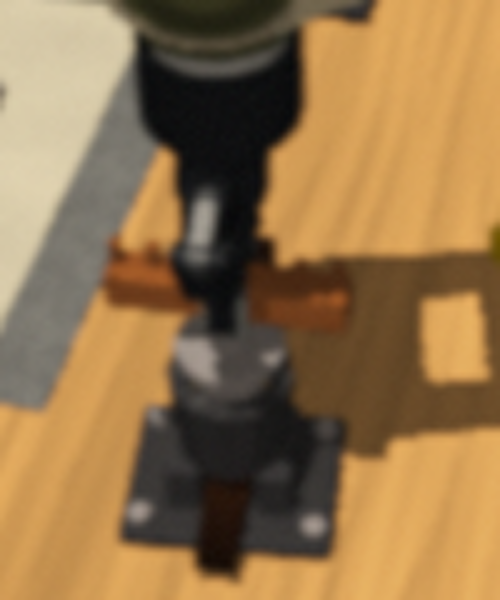

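Run:
```python
from h import *
from bench import env,kinematics,monitor,eyes
p=monitor.sense()["position"]
r=env.movel([p[0],p[1],p[2]+.02],velocity=.05,guard=15);s=monitor.sense();print(r,s["position"],s["contact_force"])
if not r:
    env.movel([p[0],p[1],p[2]+.115],velocity=.15)
    s=monitor.sense();print(s["position"],s["contact_force"],s["finger_gap"]*85,s["ft_torque"],s["clock"])
T=eyes.grab_frame("top");S=eyes.grab_frame("side");pickle.dump(T,open("top7.pkl","wb"));pickle.dump(S,open("side7.pkl","wb"))
a=cv2.resize(np.ascontiguousarray(S["frame"][150:300,200:300,::-1]),None,fx=3.9,fy=3.9,interpolation=cv2.INTER_CUBIC)
b=cv2.resize(np.ascontiguousarray(T["frame"][150:300,150:250,::-1]),None,fx=3.9,fy=3.9,interpolation=cv2.INTER_CUBIC);cv2.imwrite("pics/7.png",np.hstack([a,b]))
```

```text
False [0.52903654 0.2421103  0.14631238] [-0.78613537 -0.62284244 -3.38000778]
[0.52878715 0.24205747 0.24021914] [ 1.57482946  0.0740982  -3.17792047] 21.061373985077925 [-0.0083469  -0.00647965  0.05428587] 16.8917
```

View pics/7.png

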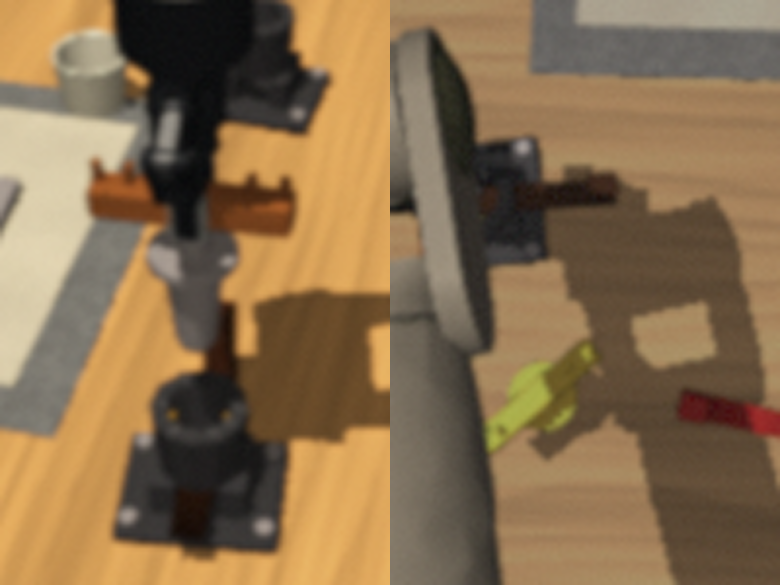

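Run:
```python
from h import *
from bench import env,kinematics,monitor,eyes
S=pickle.load(open("side7.pkl","rb"))
print("pred shank end",proj(S,[.5288,.242,.147]),"collar bot c",proj(S,[.5288,.242,.218]), "seen", 200+197/3.9,150+340/3.9)
th=yb-np.pi/4
env.reach([*B,.245],quat(th))
env.movel([*B,.215],velocity=.1)
s=monitor.sense();print(s["position"],s["contact_force"],s["finger_gap"]*85,s["clock"],s["joints"])
T=eyes.grab_frame("top");S=eyes.grab_frame("side");pickle.dump(T,open("top8.pkl","wb"));pickle.dump(S,open("side8.pkl","wb"))
a=cv2.resize(np.ascontiguousarray(S["frame"][100:200,225:305,::-1]),None,fx=5,fy=5,interpolation=cv2.INTER_CUBIC)
b=cv2.resize(np.ascontiguousarray(T["frame"][140:240,280:350,::-1]),None,fx=5,fy=5,interpolation=cv2.INTER_CUBIC);cv2.imwrite("pics/8.png",np.hstack([a,b]))
z=s["position"][2]+.0187-.041
for zz in (z,z-.071): print(zz,proj(S,[*B,zz]))
print("mouth",proj(S,[*B,.09]))
```

```text
pred shank end [250.12490962 235.4717968 ] collar bot c [249.07573845 213.52854696] seen 250.5128205128205 237.17948717948718
[ 0.59417913 -0.20267315  0.21523181] [-0.54025733 -0.06888054 -1.8761508 ] 20.784074698707524 19.0917 [-5.15058169e-01  5.54873639e-01  1.18107331e+00  1.92542447e-05
  1.40557325e+00  3.24864089e-01]
0.1929318141124487 [265.32510407 125.83161251]
0.1219318141124487 [265.54850251 144.76756396]
mouth [265.64418706 152.87808582]
```

View pics/8.png

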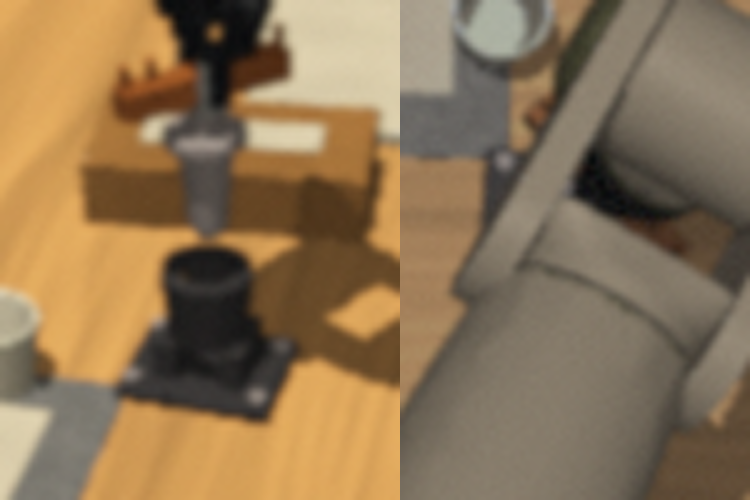

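Run:
```python
from h import *
from bench import env,kinematics,monitor,eyes
for z in (.165,.142,.132,.127):
    r=env.movel([*B,z],velocity=.06,guard=5)
    s=monitor.sense();print(r,s["position"],s["contact_force"],s["ft_torque"],s["clock"])
    if r: break
S=eyes.grab_frame("side");pickle.dump(S,open("side9.pkl","wb"))
a=cv2.resize(np.ascontiguousarray(S["frame"][110:200,225:305,::-1]),None,fx=6,fy=6,interpolation=cv2.INTER_CUBIC);cv2.imwrite("pics/9.png",a)
```

```text
False [ 0.59411992 -0.20301485  0.1653721 ] [-0.21238311 -0.2767986  -3.19512372] [-0.01404164 -0.04836873  0.03994251] 20.175
False [ 0.59405203 -0.20314723  0.1417201 ] [ 2.27778779 -1.53591979 -3.70514765] [-0.52767663 -0.46480585 -0.0582864 ] 20.7083
False [ 0.59413232 -0.20324349  0.1314157 ] [ 3.57482247 -3.88829758 -5.38992191] [-0.92959035 -0.93116387 -0.00517426] 21.025
False [ 0.59435115 -0.20354723  0.12663477] [ 5.00163271 -5.61821118 -3.95664321] [-1.20708482 -1.10777276  0.05396586] 21.275
```

View pics/9.png

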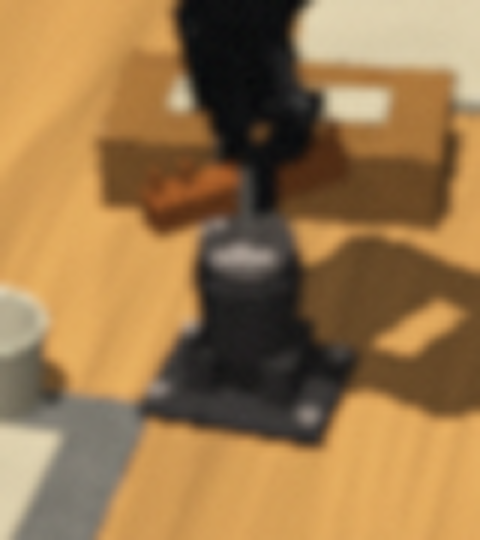

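Run:
```python
from h import *
from bench import env,kinematics,monitor,eyes
b=B.copy();z=.127
for i in range(4):
    s=monitor.sense();f=np.array(s["contact_force"])[:2]
    print(b,f.round(2),s["ft_torque"].round(2) if hasattr(s["ft_torque"],'round') else s["ft_torque"],s["clock"])
    if np.hypot(*f)<1.5: break
    b=b+np.clip(f*.0003,-.0015,.0015)
    env.movel([*b,z],velocity=.02);env.hold(.1)
np.save("b.npy",b)
s=monitor.sense();print(b,s["position"],s["contact_force"],s["finger_gap"]*85)
```

```text
[ 0.594 -0.203] [ 5.56 -4.75] [-1.23 -1.11 -0.01] 21.325
[ 0.5955     -0.20442618] [-1.05  0.43] [-0.13  0.2  -0.04] 21.675
[ 0.5955     -0.20442618] [ 0.59501779 -0.20405402  0.12654776] [-1.05229445  0.43462887 -2.76435487] 20.763817821016946
```

Run:
```python
from h import *
from bench import env,kinematics,monitor,eyes
b=np.load("b.npy")
def step(z,deg,v,g):
    r=env.movel([*b,z],velocity=v,frame=quat(yb-np.pi/2+np.radians(deg)),guard=g)
    s=monitor.sense();R=Ro.from_quat(s["ee_rot"]).as_matrix()[:,2]
    print(r,s["position"].round(4) if hasattr(s["position"],'round') else s["position"],np.round(s["contact_force"],2),np.round(s["ft_torque"],2),"yaw",round(np.arctan2(R[1],R[0])+np.pi/2,3),s["clock"]);return r
for z,deg in ((.122,30),(.118,16),(.1145,5),(.112,0)):
    if step(z,deg,.012,25): break
S=eyes.grab_frame("side");pickle.dump(S,open("side10.pkl","wb"))
a=cv2.resize(np.ascontiguousarray(S["frame"][110:200,225:305,::-1]),None,fx=6,fy=6,interpolation=cv2.INTER_CUBIC);cv2.imwrite("pics/10.png",a)
```

```text
False [ 0.5952 -0.2045  0.1222] [-4.81 -1.45  2.08] [-0.24  0.98  0.03] yaw 0.47 22.2417
False [ 0.5951 -0.2048  0.1183] [-6.58 -2.51  3.74] [-0.42  1.22 -0.08] yaw 0.225 22.725
False [ 0.5949 -0.2047  0.1168] [-13.27   0.78  17.98] [-0.07  2.46  0.07] yaw 0.034 23.1667
False [ 0.595  -0.2045  0.1166] [-21.34   5.54  33.23] [0.78 3.64 0.35] yaw -0.053 23.525
```

View pics/10.png

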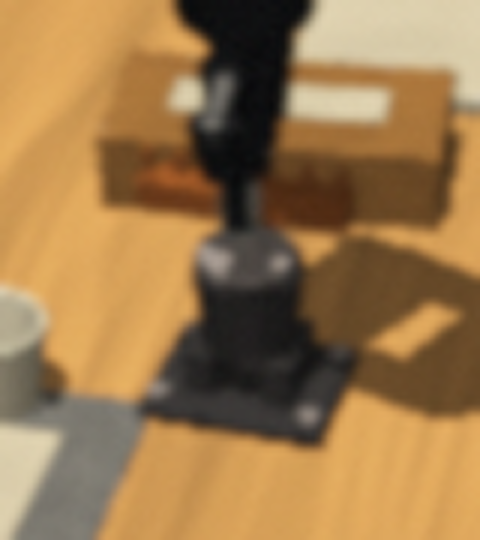

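Run:
```python
from h import *
from bench import env,kinematics,monitor,eyes
b=np.load("b.npy");q=quat(yb-np.pi/2)
z=.1145
for i in range(8):
    s=monitor.sense();f=np.array(s["contact_force"])
    print(b.round(4),z,s["position"][2].round(4),f.round(1),np.round(s["ft_torque"],2),s["clock"])
    if np.hypot(*f[:2])<4: break
    b=b+np.clip(f[:2]*.00015,-.001,.001)
    env.movel([*b,z],velocity=.02,frame=q);env.hold(.05)
np.save("b.npy",b)
S=eyes.grab_frame("side");pickle.dump(S,open("side11.pkl","wb"))
```

```text
[ 0.5955 -0.2044] 0.1145 0.1166 [-20.6   5.7  33.1] [0.72 3.62 0.37] 23.575
[ 0.5945 -0.2036] 0.1145 0.1166 [-9.2 -1.1 14.8] [-0.34  1.69  0.12] 23.9167
[ 0.5935 -0.2037] 0.1145 0.1165 [-5.2 -0.  11.3] [-0.36  0.87  0.05] 24.2167
[ 0.5927 -0.2037] 0.1145 0.1165 [-1.2 -1.3 10.1] [-0.35  0.3   0.04] 24.5167
```

Run:
```python
from h import *
from bench import env,kinematics,monitor,eyes
b=np.load("b.npy");q=quat(yb-np.pi/2)
for z in (.1125,.111):
    env.movel([*b,z],velocity=.02,frame=q);env.hold(.1)
    s=monitor.sense();f=np.array(s["contact_force"])
    print(z,np.round(s["position"],4),f.round(1),np.round(s["ft_torque"],2),s["clock"])
S=eyes.grab_frame("side");pickle.dump(S,open("side11.pkl","wb"))
def c(f):
    im=255*np.clip(f["frame"][115:195,240:295,::-1]/255*1.8,0,1)**.6
    return cv2.resize(im.astype(np.uint8),None,fx=7,fy=7,interpolation=cv2.INTER_CUBIC)
cv2.imwrite("pics/11.png",np.hstack([c(S),c(pickle.load(open("side9.pkl","rb")))]))
```

```text
0.1125 [ 0.594  -0.2043  0.1164] [-8.6  1.7 22.5] [0.09 1.25 0.  ] 24.9167
0.111 [ 0.5941 -0.2043  0.1164] [-13.1   3.9  32.6] [0.42 2.04 0.01] 25.2667
```

View pics/11.png

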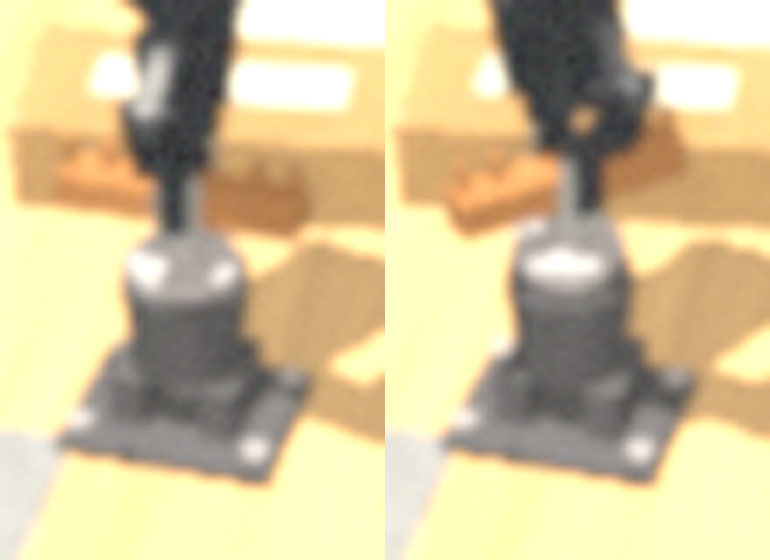

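Run:
```python
from h import *
S=pickle.load(open("side11.pkl","rb"));S0=pickle.load(open("side0.pkl","rb"))
n=np.array([np.cos(yb),np.sin(yb)]);m=np.array([-n[1],n[0]]);c=np.array([.594,-.2043])
for h in(0,.004,.008):
  print(h,[proj(S,[*(c+a*.06*n+.011*m),.131+h+dz]).round(1).tolist() for a,dz in((1,.011),(1,-.011),(-1,.011),(-1,-.011))],
   "collar top front/back",proj(S,[*(c+.028*m),.098+h]).round(1),"collar bottom front",proj(S,[*(c+.028*m),.09+h]).round(1),"rim front",proj(S,[*(c+.031*m),.09]).round(1))
def cr(f,x,y,w,h,k):
    im=255*np.clip(f["frame"][y:y+h,x:x+w,::-1]/255*1.8,0,1)**.6
    return cv2.resize(im.astype(np.uint8),None,fx=k,fy=k,interpolation=cv2.INTER_CUBIC)
cv2.imwrite("pics/12.png",np.hstack([cr(S,246,130,42,40,9),cr(S0,226,228,46,40,9)]))
```

```text
0 [[247.2, 138.6], [247.4, 144.3], [282.5, 143.6], [282.4, 149.4]] collar top front/back [263.3 155.1] collar bottom front [263.4 157.2] rim front [263.1 157.7]
0.004 [[247.1, 137.5], [247.4, 143.2], [282.5, 142.5], [282.4, 148.3]] collar top front/back [263.3 154.1] collar bottom front [263.4 156.2] rim front [263.1 157.7]
0.008 [[247.1, 136.5], [247.3, 142.2], [282.5, 141.5], [282.4, 147.3]] collar top front/back [263.3 153.1] collar bottom front [263.3 155.1] rim front [263.1 157.7]
```

View pics/12.png

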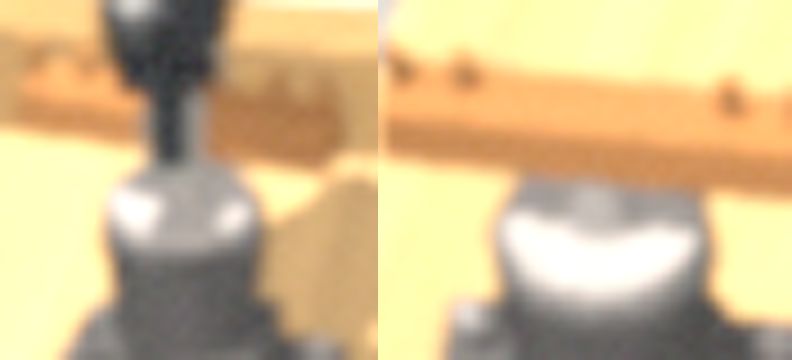

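Run:
```python
from h import *
from bench import env,kinematics,monitor,eyes
b=np.load("b.npy");q=quat(yb-np.pi/2)
env.movel([.5938,-.204,.1163],velocity=.03,frame=q)
s=monitor.sense();print(np.round(s["position"],4),np.round(s["contact_force"],1))
env.release()
p=monitor.sense()["position"]
env.movel([p[0],p[1],.215],velocity=.15)
env.close_gripper(30)
s=monitor.sense();print(np.round(s["position"],4),np.round(s["contact_force"],1),s["finger_gap"],s["clock"])
S=eyes.grab_frame("side");T=eyes.grab_frame("top");pickle.dump(S,open("side13.pkl","wb"));pickle.dump(T,open("top13.pkl","wb"))
def cr(f,x,y,w,h,k):
    im=255*np.clip(f["frame"][y:y+h,x:x+w,::-1]/255*1.5,0,1)**.7
    return cv2.resize(im.astype(np.uint8),None,fx=k,fy=k,interpolation=cv2.INTER_CUBIC)
cv2.imwrite("pics/13.png",np.hstack([cr(S,240,115,55,80,7),cr(T,285,150,55,80,7)]))
```

```text
[ 0.5942 -0.2043  0.1169] [-2.8 -1.3  6.2]
[ 0.5938 -0.204   0.215 ] [ 1.  -0.6  0.2] 0.00019511195874560416 27.8667
```

View pics/13.png

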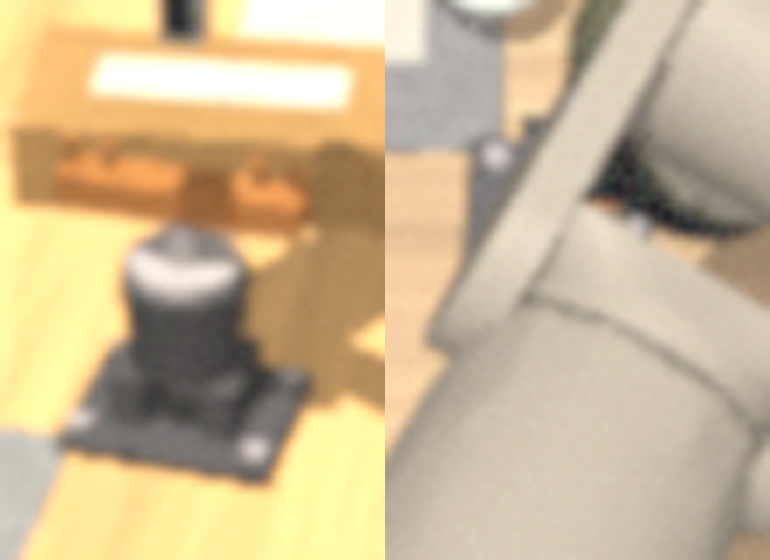

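Run:
```python
from h import *
from bench import env,kinematics,monitor,eyes
env.movel([.595,-.2042,.160],velocity=.1)
r=env.movel([.595,-.2042,.132],velocity=.03,guard=4)
s=monitor.sense();print(r,np.round(s["position"],4),np.round(s["contact_force"],1),s["clock"])
if r:
  for z in (.140,.138,.1365):
    env.movel([.595,-.2042,z],velocity=.03,guard=27);env.hold(.1)
    s=monitor.sense();print(np.round(s["position"],4),np.round(s["contact_force"],1),s["clock"])
    if s["contact_force"][2]>24: break
```

```text
True [ 0.5948 -0.204   0.1421] [-1.5  0.3  6.2] 29.3
[ 0.595  -0.2041  0.142 ] [-8.   3.1 17. ] 29.65
[ 0.5951 -0.2041  0.142 ] [-12.    5.5  27.7] 30.0
```

Run:
```python
from h import *
from bench import env,kinematics,monitor,eyes
env.movel([.595,-.2042,.22],velocity=.15)
env.reach([.35,-.15,.30],quat(-np.pi/2))
s=monitor.sense();print(np.round(s["position"],4),np.round(s["contact_force"],1),s["clock"])
S=eyes.grab_frame("side");T=eyes.grab_frame("top");pickle.dump(S,open("side14.pkl","wb"));pickle.dump(T,open("top14.pkl","wb"))
def cr(f,x,y,w,h,k):return cv2.resize(np.ascontiguousarray(f["frame"][y:y+h,x:x+w,::-1]),None,fx=k,fy=k,interpolation=cv2.INTER_CUBIC)
cv2.imwrite("pics/14t.png",cr(T,150,120,200,130,4));cv2.imwrite("pics/14s.png",cr(S,190,110,130,190,3))
b=(285,335,150,225);im=np.ascontiguousarray(T["frame"][b[2]:b[3],b[0]:b[1]]);h=cv2.cvtColor(im,cv2.COLOR_RGB2HSV)
m=((h[...,0]<14)&(h[...,1]>120)&(h[...,2]>60)).astype(np.uint8)
n,l,st,ce=cv2.connectedComponentsWithStats(m);i=1+np.argmax(st[1:,4])
pts=(np.argwhere(l==i)[:,::-1]+[b[0],b[2]]).astype(np.float32);bx=cv2.boxPoints(cv2.minAreaRect(pts));print(st[i],bx)
v=cv2.fitLine(pts,cv2.DIST_L2,0,.01,.01).ravel();p0=v[2:];a,c=[plane(T,*(p0+k*v[:2]*18),.142) for k in(1,-1)]
d=a-c;print("yaw",(np.arctan2(d[1],d[0])+np.pi/2)%np.pi-np.pi/2,"centre",(a+c)/2)
```

```text
[ 0.3506 -0.1504  0.2997] [-0.6 -0.2 -0.7] 31.725
[ 26  12   9  39 267] [[310.606   199.8803 ]
 [312.5137  161.7257 ]
 [319.74564 162.0873 ]
 [317.83792 200.2419 ]]
yaw -0.053403798084009635 centre [ 0.59274713 -0.20278095  0.142     ]
```

View pics/14t.png

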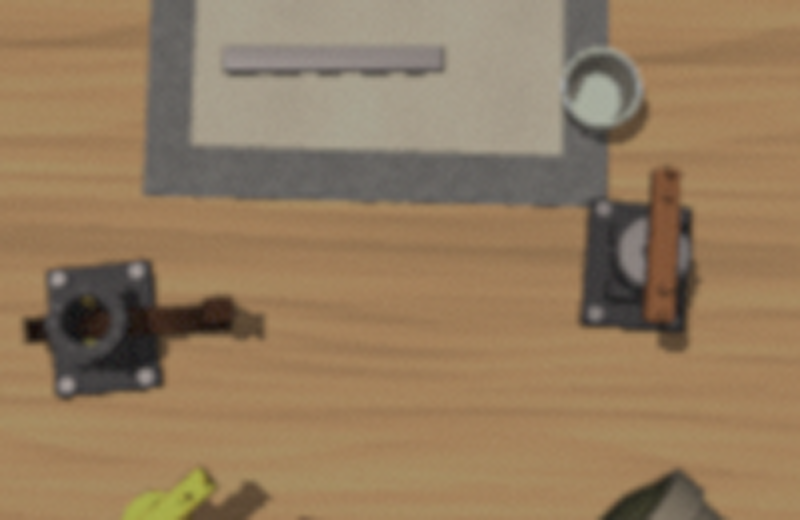

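View pics/14s.png

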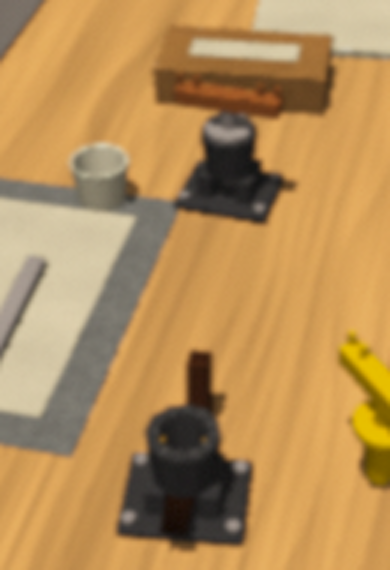

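The pictures show the rest home in stand B at (664, 245) in the top crop, with its bar yaw -0.053 against about -0.055 for the stand. The wedge lies through stand A's slot, with its tip at (33, 330) and its grip at (218, 308). The bystanders have not moved.

```bash
python3 -c "
from bench import job,env
env.hold(.3);print(job.hand_in())"
```

```text
the job is handed in; nothing more can be done
None
```

I carried out the whole sequence and handed the job in at about 32 s on the robot's clock; no verdict is reported.

**What I did:**
- I drove the dark wooden wedge through the first stand's slot. From the pictures, the wedge alone lifted the rest by roughly 13 mm, and I left it in the slot.
- I then gripped the bare steel rest by its bar, carried it over upright, and started it in the other socket 45° off square.
- I corrected its position from the side forces and twisted it square while pushing. It came to a hard stop, and I released it.

**Last checks:**
- **Fully home:** the closed fingertips touched the bar's top at z = 0.142 m, exactly the height for the collar on the rim. It did not sink further under about 28 N.
- **Square:** the bar's yaw was −0.053 rad, against about −0.055 for the stand.
- **Wedge and bystanders:** the wedge was still through its slot. The paperweight, pot and tissue box looked unmoved; the inkstone was outside the last cropped pictures, but the arm never went near it.

**What disagreed:**
- **Tool height:** it stopped about 4 mm above my estimate when the rest reached home. The touch test showed the rest sat that much lower in the grip, not that it was jammed.
- **Socket position:** the pictures put the empty socket about 2 mm from where the forces put it.
- **Side force:** it reached about 21 N during the twist, then dropped once I shifted the arm to relieve it.

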